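Turn the clip-on mirror to face the lotion pot

TASK

I sit down to do my face wherever the lotion pot stands, the squat one with the ribbed screw lid. Turn the round clip-on mirror on its stem so that its glass looks straight at that pot, then let go of it. Leave the lotion pot and the taller open jar standing where they are.

Things in the scene. Friction and masses are not known exactly. Their poses are not given: they have to be found in the camera images.
- mirror_middle (a point): Middle of the round mirror, on its upright turning axis, 158 mm above the table: an upright disc 100 mm across, 14 mm thick (7 mm each side of this point), top edge at 208 mm; grey rim and back (small hub, 8 mm proud, in its middle), glass on one face. Its upper part is free to grip. Its stem sits in a grey clamp on a fixed wooden ledge 60 mm high. x: level, straight out of the glass; z: up
- mirror (a joint): Turning angle of the mirror about its upright axis, rad: 0 when the glass looks square off the ledge's long side away from the robot, growing counter-clockwise seen from above; stops at -1.45 and 1.45. Stiff (about 0.06 N m of friction), stays where it is left.
- pot: White ceramic lotion pot, squat and closed: 72 mm across, 52 mm high, ribbed screw lid 68 mm across; loose, about 0.2 kg. Origin at the centre of its underside, z up. Stands on the table beyond the ledge, left or right of where the mirror first looks, 145 to 230 mm from the mirror's axis.
- jar: The other jar, a bystander: white ceramic cup without lid, 60 mm across the rim, 90 mm high, loose. Origin at the centre of its underside, z up. Stands on the table on the side where the pot is not.
Things that resemble listed ones, but are neither listed nor needed, are in the scene too. Leave any green or red look-alike of the pot alone.

How it is judged:
At the end, for the whole second after the job is handed in: The line straight out of the middle of the glass passes, seen from above, within 40 mm of the centre of the lotion pot (about 10 to 16 degrees either way), the mirror is at rest, and pot and jar stand upright within 20 mm of where they started (x of pot in the frame of mirror_middle above 0.05 m and y of pot in the frame of mirror_middle between -0.04 and 0.04 m and velocity of joint mirror between -0.05 and 0.05 rad/s and distance of each of pot, jar from where it was at the start of the episode below 0.02 m and angle between each of pot, jar's own z axis and vertical below 0.2 rad); the robot touches nothing.
It fails at once if the lotion pot is moved more than 20 mm or tipped (distance of pot from where it was at the start of the episode above 0.02 m or angle between pot's own z axis and vertical above 0.2 rad).
It fails at once if the taller jar is moved more than 20 mm or tipped (distance of jar from where it was at the start of the episode above 0.02 m or angle between jar's own z axis and vertical above 0.2 rad).
It also fails if it takes over 32 s, if anything falls off the work surface, if the arm or the gripper's body presses on something with over 40 N, if the wrist force passes 120 N, or if a joint passes its speed limit or range.

ROBOT

A 6-joint arm with a two-finger parallel gripper is mounted at the origin on the work surface. World frame = base frame: x ahead of the robot, y to its left, z up, the work surface at z = 0. Lengths are in m, angles in rad, forces in N, time in s.
With the tool pointing down it reaches from about 0.3 to 1 m from the base axis. Payload 5.1 kg.
Tool frame: the origin (TCP) lies on the centre line of the jaws, within the pads' length; the fingertips stand 25 mm ahead of it and the grasp point (between the pads) lies 6 mm ahead of it (bot.tips_ahead is the distance from the TCP to the fingertips, in m); z points along the fingers, y is the line along which they close (so a half turn about z gives the same grasp; the last joint's range is limited). The gripper opens to 95 mm and grips with 3 to 60 N. Pads are 20 mm wide; open, the fingers measure 119 mm over their backs; the gripper's body (75 mm by 180 mm) begins 59 mm behind the grasp point.
Start: joints at [-1.198, 0.124, 1.65, -0, 1.367, -0.083], TCP at [0.286, -0.584, 0.24] pointing down, gripper open.
Joint ranges: [-2.61, 2.61], [-1.02, 2.33], [0.03, 2.71], [-1.35, 4.49], [0.32, 2.68], [-2.91, 2.91]. Speed limits (rad/s): [2.57, 2.57, 3.14, 3.14, 3.14, 3.14].

INTERFACE

Orientations are given as a unit quaternion [x, y, z, w].
In Python, from station import bot gives the robot as it stands. The module is installed in compiled form; this text tells all that it offers.
- The arm moves only by the shell command python3 -m pendant 'ROWS'. ROWS is JSON, a list of rows, each a list of 3 entries, a list of its own where there are three numbers: the gripper's target within -1 to 1 (shut at 1, half-way at 0, fully open at -1), then the shift along the tool's x, y, z in m, then the turn, a rotation vector about the tool's x, y, z in degrees. In form: [[jaw, [x, y, z], [wx, wy, wz]], ...]. A call has 1 to 8 rows; each row shifts and turns the commanded pose from where the row before left it, along the tool's axes as they then stand; what a row does not reach is not made up. A row lasts 1/10 s, in which the tool goes at most 50 mm and 8.59 degrees, less where a joint would pass 70% of its speed; a pose out of reach is approached as far as the arm can. A call is refused whole if a number of a shift passes 0.05 or a number of a turn 8.59, either way. A call with a gripper value outside its range is refused whole. The fingers move at their own pace and stop on an object; the grip force is fixed at half the most. Time passes only in rows, so rows that do not move let the fingers close. It gives the time, the measured TCP pose, the force, the opening and the grip force at its end, in the units of the state.
- bot.observe(): the state, without advancing time (a new reading comes with each control period).
- bot.read_camera(name): name is "side" or "top"; returns the picture (384x512x3 uint8, red, green, blue); there is no depth.
- bot.calibration(name): a dict with "fovy" (degrees; the focal length in pixels is half the picture's height over the tangent of half this angle, whatever the lens; pixels are square), "cx", "cy" (the principal point, pixels), "rvec" (rotation vector, rad) and "tvec" (3), from world to camera coordinates, as OpenCV has them. Camera axes: x right, y down, z forward; pixel columns grow to the right and rows downward; lengths in m; the calibration is good to about 2 mm. A picture is of the moment at which its call begins. calibration takes no time and is no camera call.
- bot.close_job(): hands the job in; it is judged then, once.
The state is a dict: "t": time; "joint_positions": joint angles; "dq": joint speeds; "joint_efforts": joint torques, N m; "position": TCP position; "orientation": TCP orientation; "contact_force": force on the tool from outside, world axes, zero at the start; "wrist_torque": the same for the moment, N m; "finger_gap": opening from 0.0 (shut) to 1.0 (fully open); "grip_force": force on a finger pad.
Only numpy, scipy, OpenCV 4.12 (cv2) and the standard library are available. Lean on these libraries where they do the work, as an engineer would, in place of code of your own. Each camera call takes 0.05 s, during which the arm holds its last target. There are 200 camera calls.

## Working session

There is one attempt and no reset: what is moved stays moved. The work goes in short steps, Python scripts to look and compute and a shell command to move; the robot and the scene stay as the last step left them, time stands still between calls to the robot, and variables do not carry over. Pictures are saved under pics/ and viewed, at most 10 in all, crops included, and the job is handed in when it is done.

```bash
mkdir -p pics
python3 - <<'E'
from station import bot
import cv2
for n in("side","top"):
    im=bot.read_camera(n); cv2.imwrite(f"pics/{n}0.png",im[:,:,::-1]); print(n,bot.calibration(n))
print(bot.observe())
E
```

```text
side {'fovy': 52.67644932409754, 'cx': 252.8455110773011, 'cy': 182.07816100514722, 'rvec': array([ 0.94463231, -2.57068404,  0.95843194]), 'tvec': array([0.44698065, 0.42674281, 0.69287642])}
top {'fovy': 45.727653897304464, 'cx': 259.78025719183074, 'cy': 182.14557705486777, 'rvec': array([ 2.20097135, -2.1805939 ,  0.03393326]), 'tvec': array([-0.08134943,  0.61506224,  1.35456834])}
{'t': 0.1, 'joint_positions': array([-1.19763677e+00,  1.24460561e-01,  1.65154354e+00, -1.56937681e-06,
        1.36745941e+00, -8.25870570e-02]), 'dq': array([-0.00095031, -0.00080283, -0.00350723, -0.00077309,  0.00160454,
        0.00011039]), 'joint_efforts': array([-1.87742189e-04, -4.18884265e+01, -3.61095071e+01,  7.77159934e-02,
        4.61429323e-02, -5.93962204e-05]), 'position': array([ 0.2858746 , -0.58317296,  0.23849292]), 'orientation': array([ 9.74148569e-01,  2.25906375e-01, -1.36187648e-04, -9.25462621e-04]), 'contact_force': array([-0.17804826, -0.46054143, -0.27706603]), 'wrist_torque': array([-0.06331986, -0.02580795,  0.01225912]), 'grip_force': 0.0, 'finger_gap': 0.9990603993195889}
```

View pics/side0.png

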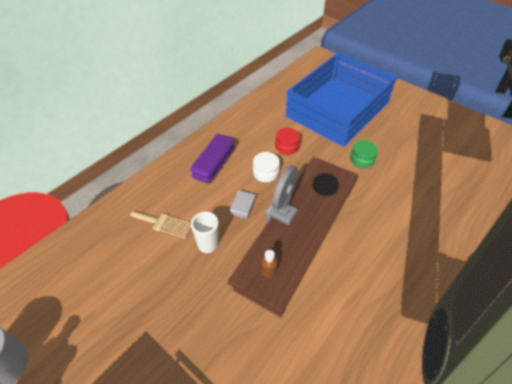

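View pics/top0.png

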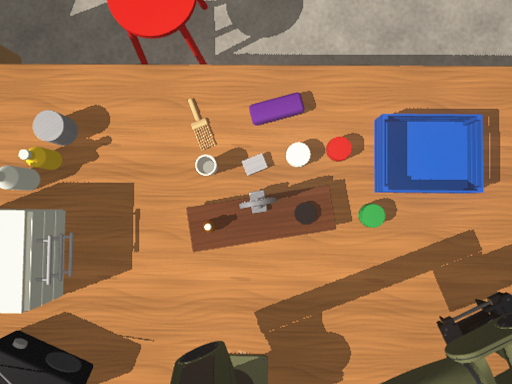

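White pot: side (266,167), top (298,154). Red look-alike: side (288,140), top (339,149). Green look-alike: side (364,153), top (372,215). The white squat one fits the description. The open jar is at side (205,232), top (205,165), and the mirror is at side (285,188), top (258,201). I'll confirm this with enlarged crops and rough measurements.

```bash
cat > h.py <<'E'
import numpy as np, cv2
from station import bot
def cam(n):
    c=bot.calibration(n); f=192/np.tan(np.radians(c["fovy"]/2))
    return np.array([[f,0,c["cx"]],[0,f,c["cy"]],[0,0,1]]),cv2.Rodrigues(c["rvec"])[0],c["tvec"]
def P(n):
    K,R,t=cam(n); return K@np.c_[R,t]
def tri(s,t):
    X=cv2.triangulatePoints(P("side"),P("top"),np.array(s,float).reshape(2,1),np.array(t,float).reshape(2,1))[:,0]
    return X[:3]/X[3]
def plane(n,uv,z):
    K,R,t=cam(n); C=-R.T@t; d=R.T@np.linalg.solve(K,[*uv,1]); return C+d*(z-C[2])/d[2]
def proj(n,X):
    p=P(n)@[*X,1]; return p[:2]/p[2]
E
python3 - <<'E'
from h import *
t=cv2.imread("pics/top0.png");s=cv2.imread("pics/side0.png")
a=cv2.resize(t[135:225,190:350],None,fx=5,fy=5,interpolation=cv2.INTER_CUBIC)
b=cv2.resize(s[120:260,180:340],None,fx=4.25,fy=4.25,interpolation=cv2.INTER_CUBIC)
cv2.imwrite("pics/ct.png",a);cv2.imwrite("pics/cs.png",b)
print("pot",tri((266,160),(298,154)),plane("top",(298,154),.052))
print("jar",tri((205,220),(205,165)),plane("top",(205,165),.09))
print("mir",tri((286,188),(258,201)),plane("top",(258,201),.2))
E
```

```text
pot [ 0.69751678 -0.18662982  0.05571473] [ 0.69743426 -0.187213    0.052     ]
jar [0.65887026 0.07826054 0.0995785 ] [0.65973952 0.07963267 0.09      ]
mir [ 0.55709517 -0.0742792   0.150123  ] [ 0.5583009  -0.07432728  0.2       ]
```

View pics/ct.png

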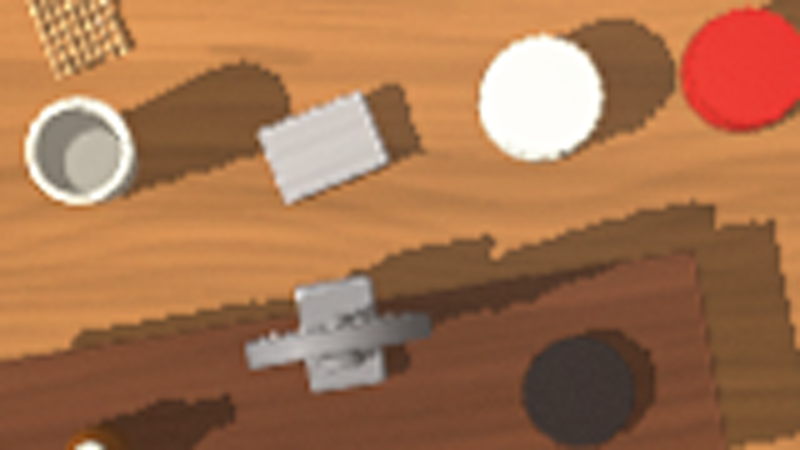

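View pics/cs.png

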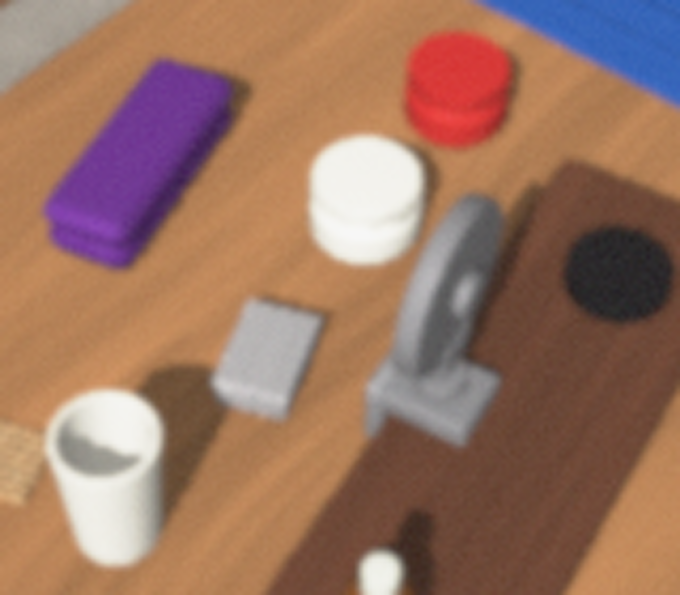

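The crops confirm it. The white squat pot is at top (298,154) and the open jar at top (205,165). The mirror's rim runs from top (239.6,206) to (276,200), with the hub toward the robot, so the glass faces away. Next I'll work out the geometry.

Run:
```python
from h import *
L=plane("top",(239.6,205.8),.158);R=plane("top",(276.2,199.8),.158)
print(L,R,np.linalg.norm(L-R))
M=(L+R)/2; d=L-R; yaw=np.degrees(np.arctan2(-d[0],d[1])); print("M",M,"normal yaw",yaw)
a=plane("top",(190,206.6),.06);b=plane("top",(328.6,185.4),.06);e=a-b;print("ledge normal",np.degrees(np.arctan2(-e[0],e[1])))
pot=plane("top",(298.2,154.3),.052)
g=pot-M;print("pot",pot,"dist",np.hypot(*g[:2]),"bearing",np.degrees(np.arctan2(g[1],g[0])))
# mirror top point, side view crop (480,198)/4.25
print("topedge tri",tri((180+474/4.25,120+197/4.25),(258,200)), "side hub", proj("side",M), proj("side",M+[0,0,.05]))
# TCP yaw: rotation
from scipy.spatial.transform import Rotation as Ro
q=bot.observe()["orientation"];print(Ro.from_quat(q).as_matrix().round(3))
```

```text
[ 0.54515292 -0.02430263  0.158     ] [ 0.56217121 -0.12230655  0.158     ] 0.0994705511222511
M [ 0.55366207 -0.07330459  0.158     ] normal yaw 9.851130049941569
ledge normal 9.232030913542653
pot [ 0.6965581  -0.18780237  0.052     ] dist 0.18310930407495424 bearing -38.70402223718732
topedge tri [ 0.55644908 -0.07725747  0.21853683] side hub [286.17194547 186.5861681 ] [287.76901577 171.05943105]
[[ 0.898  0.44  -0.001]
 [ 0.44  -0.898  0.002]
 [ 0.    -0.002 -1.   ]]
```

The mirror axis is at (0.554, -0.073). The glass looks along +9.9° and the pot lies at -38.7°, so it needs a clockwise turn of about 48.5°. I'll go above the mirror at z≈0.30 first.

```bash
python3 -m pendant '[[-1,[0.029,-0.021,-0.008],[0,0,0]],[-1,[0.029,-0.021,-0.008],[0,0,0]],[-1,[0.029,-0.021,-0.008],[0,0,0]],[-1,[0.029,-0.021,-0.008],[0,0,0]],[-1,[0.029,-0.021,-0.008],[0,0,0]],[-1,[0.029,-0.021,-0.008],[0,0,0]],[-1,[0.029,-0.021,-0.008],[0,0,0]],[-1,[0.029,-0.021,-0.008],[0,0,0]]]'
python3 -m pendant '[[-1,[0.029,-0.021,0],[0,0,0]],[-1,[0.029,-0.021,0],[0,0,0]],[-1,[0.029,-0.021,0],[0,0,0]],[-1,[0.029,-0.021,0],[0,0,0]],[-1,[0.029,-0.021,0],[0,0,0]],[-1,[0.029,-0.021,0],[0,0,0]],[-1,[0.029,-0.021,0],[0,0,0]],[-1,[0.029,-0.021,0],[0,0,0]]]'
python3 -m pendant '[[-1,[0,0,0],[0,0,-8.2]],[-1,[0,0,0],[0,0,-8.2]],[-1,[0,0,0],[0,0,-8.2]],[-1,[0,0,0],[0,0,-8.2]],[-1,[0,0,0],[0,0,-8.2]],[-1,[0,0,0],[0,0,-8.2]],[-1,[0,0,0],[0,0,-8.2]],[-1,[0,0,0],[0,0,-8.2]]]'
python3 -m pendant '[[-1,[0,0,0],[0,0,-8.2]],[-1,[0,0,0],[0,0,0]],[-1,[0,0,0],[0,0,0]],[-1,[0,0,0],[0,0,0]]]'
python3 - <<'E'
from h import *
from scipy.spatial.transform import Rotation as Ro
o=bot.observe();A=Ro.from_quat(o["orientation"]).as_matrix();print(A.round(3),o["position"])
print("y yaw",np.degrees(np.arctan2(A[1,1],A[0,1])),"shift tool",A.T@(np.array([.5537,-.0733,.2])-o["position"]),o["contact_force"],o["joint_positions"])
cv2.imwrite("pics/s1.png",cv2.resize(bot.read_camera("side")[60:280,150:420,::-1],None,fx=2.5,fy=2.5))
E
```

```text
t: 0.9
position: [0.4207, -0.3291, 0.3035]
orientation: [0.974, 0.226, -0.0, -0.0]
contact_force: [0.6, -0.4, -0.5]
finger_gap: 1.0
grip_force: 0.0
t: 1.7
position: [0.5551, -0.0762, 0.3031]
orientation: [0.974, 0.226, -0.0, -0.0]
contact_force: [0.2, -0.4, -0.5]
finger_gap: 1.002
grip_force: 0.0
t: 2.5
position: [0.5545, -0.0776, 0.303]
orientation: [0.694, 0.72, -0.0, -0.0]
contact_force: [0.2, 0.6, 0.3]
finger_gap: 1.0
grip_force: 0.0
t: 2.9
position: [0.5547, -0.0777, 0.3034]
orientation: [0.644, 0.765, -0.0, -0.0]
contact_force: [0.3, -0.0, 0.2]
finger_gap: 1.0
grip_force: 0.0
[[-0.17   0.985 -0.   ]
 [ 0.985  0.17   0.   ]
 [ 0.    -0.    -1.   ]] [ 0.55472307 -0.07768019  0.30343231]
y yaw 9.80006715315325 shift tool [ 0.00447561 -0.00022983  0.10343303] [ 0.29122738 -0.00696233  0.18123129] [-2.34970270e-01 -1.06996626e-01  1.77617307e+00  6.40178775e-06
  1.47276364e+00 -4.06014314e-01]
```

View pics/s1.png

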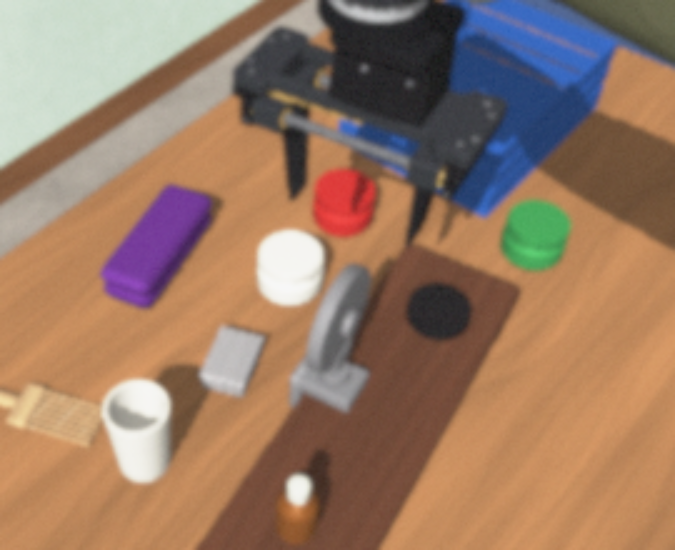

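The open fingers stand either side of the mirror disc, with fingertips near crop (295,195) and (412,245) and the rim top at (355,270). I'll descend 0.102 and close.

```bash
python3 -m pendant '[[-1,[0.0045,0,0.02],[0,0,0]],[-1,[0,0,0.02],[0,0,0]],[-1,[0,0,0.02],[0,0,0]],[-1,[0,0,0.02],[0,0,0]],[-1,[0,0,0.02],[0,0,0]],[-1,[0,0,0.002],[0,0,0]],[-1,[0,0,0],[0,0,0]]]'
python3 -m pendant '[[0,[0,0,0],[0,0,0]],[0,[0,0,0],[0,0,0]],[0.5,[0,0,0],[0,0,0]],[1,[0,0,0],[0,0,0]],[1,[0,0,0],[0,0,0]],[1,[0,0,0],[0,0,0]],[1,[0,0,0],[0,0,0]],[1,[0,0,0],[0,0,0]]]'
```

```text
t: 3.65
position: [0.5538, -0.0732, 0.2013]
orientation: [0.644, 0.765, -0.0, -0.001]
contact_force: [0.1, 0.1, 0.4]
finger_gap: 1.002
grip_force: 0.0
t: 4.45
position: [0.554, -0.0733, 0.2016]
orientation: [0.643, 0.766, -0.0, -0.0]
contact_force: [0.4, -0.5, -0.4]
finger_gap: 0.386
grip_force: 0.0
```

```bash
python3 -m pendant '[[1,[0,0,0],[0,0,0]],[1,[0,0,0],[0,0,0]],[1,[0,0,0],[0,0,0]],[1,[0,0,0],[0,0,0]],[1,[0,0,0],[0,0,0]],[1,[0,0,0],[0,0,0]],[1,[0,0,0],[0,0,0]],[1,[0,0,0],[0,0,0]]]'
```

```text
t: 5.25
position: [0.5552, -0.0731, 0.2016]
orientation: [0.643, 0.766, 0.001, 0.001]
contact_force: [6.7, 1.2, -2.6]
finger_gap: 0.149
grip_force: 30.0
```

It gripped at 14 mm with little side force. Now turning clockwise by 48.5°.

```bash
python3 -m pendant '[[1,[0,0.001,0],[0,0,4.8]],[1,[0,0,0],[0,0,4.8]],[1,[0,0,0],[0,0,4.8]],[1,[0,0,0],[0,0,4.8]],[1,[0,0,0],[0,0,4.8]]]'
python3 -m pendant '[[1,[0,0,0],[0,0,4.9]],[1,[0,0,0],[0,0,4.9]],[1,[0,0,0],[0,0,4.9]],[1,[0,0,0],[0,0,4.9]],[1,[0,0,0],[0,0,4.9]],[1,[0,0,0],[0,0,0]],[1,[0,0,0],[0,0,0]],[1,[0,0,0],[0,0,0]]]'
python3 - <<'E'
from h import *
from scipy.spatial.transform import Rotation as Ro
o=bot.observe();A=Ro.from_quat(o["orientation"]).as_matrix();print(o["position"],"y yaw",np.degrees(np.arctan2(A[1,1],A[0,1])),o["contact_force"],o["wrist_torque"])
E
```

```text
t: 5.75
position: [0.5546, -0.0731, 0.2016]
orientation: [0.789, 0.614, -0.0, -0.0]
contact_force: [-2.4, 0.3, 0.3]
finger_gap: 0.145
grip_force: 30.0
t: 6.55
position: [0.554, -0.0728, 0.2016]
orientation: [0.901, 0.434, -0.001, -0.001]
contact_force: [-5.0, 0.7, 2.3]
finger_gap: 0.143
grip_force: 30.0
[ 0.55401206 -0.07277521  0.20161686] y yaw -38.58511359221574 [-5.01074649  0.72041524  2.34116246] [ 0.12983137  0.44061616 -0.05592092]
```

The tool is at -38.6°. I'll release and lift straight up, well clear, then check from above.

```bash
python3 -m pendant '[[0,[0,0,0],[0,0,0]],[0,[0,0,0],[0,0,0]],[0,[0,0,0],[0,0,0]],[-0.3,[0,0,0],[0,0,0]],[-0.5,[0,0,0],[0,0,0]],[-0.5,[0,0,0],[0,0,0]],[-0.5,[0,0,0],[0,0,0]],[-0.5,[0,0,0],[0,0,0]]]'
python3 -m pendant '[[-0.5,[0,0,-0.02],[0,0,0]],[-0.5,[0,0,-0.03],[0,0,0]],[-0.5,[0,0,-0.03],[0,0,0]],[-0.5,[0,0,-0.03],[0,0,0]],[-0.5,[0,0,0],[0,0,0]],[-0.5,[0,0,0],[0,0,0]]]'
python3 -m pendant '[[-0.5,[-0.035,0.03,0],[0,0,0]],[-0.5,[-0.035,0.03,0],[0,0,0]],[-0.5,[-0.035,0.03,0],[0,0,0]],[-0.5,[-0.035,0.03,0],[0,0,0]],[-0.5,[-0.035,0.03,0],[0,0,0]],[-0.5,[-0.035,0.03,0],[0,0,0]],[-0.5,[-0.035,0.03,0],[0,0,0]],[-0.5,[0,0,0],[0,0,0]]]'
python3 - <<'E'
from h import *
t=bot.read_camera("top")[:,:,::-1];cv2.imwrite("pics/t2.png",t)
cv2.imwrite("pics/t2c.png",cv2.resize(t[135:255,190:350],None,fx=5,fy=5,interpolation=cv2.INTER_CUBIC))
E
```

```text
t: 7.35
position: [0.555, -0.0731, 0.2017]
orientation: [0.901, 0.434, -0.0, 0.0]
contact_force: [0.8, 0.3, 0.3]
finger_gap: 0.733
grip_force: 0.0
t: 7.95
position: [0.5553, -0.0732, 0.3123]
orientation: [0.901, 0.434, 0.001, 0.001]
contact_force: [0.6, -0.4, -0.3]
finger_gap: 0.747
grip_force: 0.0
t: 8.75
position: [0.5647, -0.4, 0.3075]
orientation: [0.902, 0.431, -0.002, -0.002]
contact_force: [0.1, 1.0, -0.7]
finger_gap: 0.749
grip_force: 0.0
```

View pics/t2c.png

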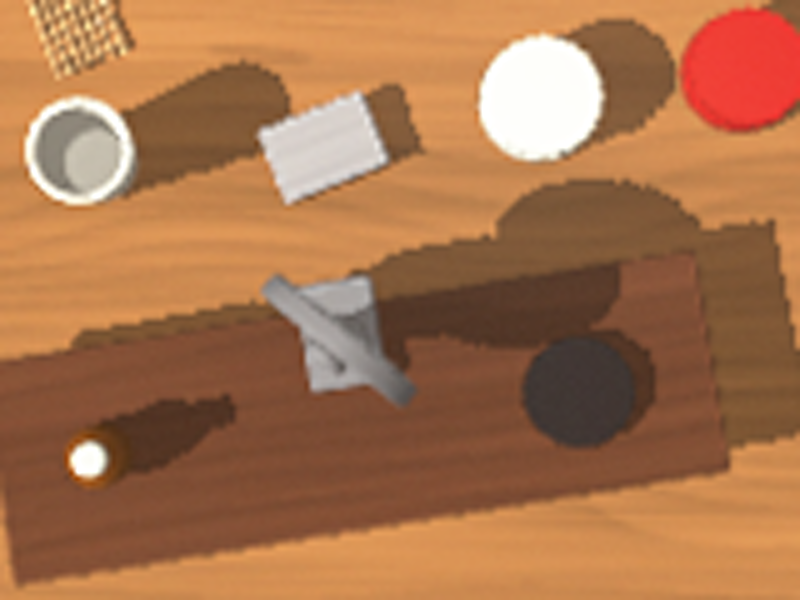

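The mirror now runs from crop (272,287) to (405,393), with its glass side facing the pot at (541,98). The pot and jar haven't moved. I'll do a final numeric check and hand in.

Run:
```python
from h import *
f=lambda u,v,z:plane("top",(190+u/5,135+v/5),z)
L,R=f(272,287,.158),f(405,393,.158);d=(L-R)[:2];n=np.array([d[1],-d[0]])/np.hypot(*d);M=((L+R)/2)[:2]
g=f(541,98,.052)[:2]-M;n*=np.sign(n[0]);off=n[0]*g[1]-n[1]*g[0]
print(M,np.degrees(np.arctan2(n[1],n[0])),"off",off,n@g)
if abs(off)<.015: print(bot.close_job())
```

```text
[ 0.55316578 -0.0727337 ] -37.96339820572913 off -0.0030574985886622497 0.1831451540842455
the job is handed in; nothing more can be done
None
```

The mirror's glass now looks straight at the white lotion pot, about 3 mm off its centre as measured from above. The mirror is released, the pot and taller jar are where they stood, and the job is handed in.

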